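# Seat a tube block in a bench mixer and close the clamp

## Task

Put the aluminium tube block into the pocket of the mixer's blue sliding nest, clear end towards the clamp's hinge, and press it until you feel it is fully down on the pocket's floor. Only then swing the clamp down over it, all the way, and let go. Feel your way in gently, never bear down hard on the block, and leave the orange rack, tube box and sharps bin where they are.

Things in the scene. Friction and masses are not known exactly. Their poses are not given: they have to be found in the camera images.
- block_center (a point): centre of the loose aluminium tube block, 27.5 mm above its underside. 84 mm along its x, 48 mm along its y, 55 mm tall, edges rounded 2 mm; stands upright, z up. Four green tube caps (6 mm proud) on top from x = -39 to -8 mm; the clear flat end is x = 0 to +42 mm. Grip it across its 48 mm width with the tips at least 20 mm above its underside, to stay clear of the nest
- seat (a point): point fixed to the mixer (axes as mixer), 76 mm above the bench: height of the pocket floor, middle of the nest's travel. Seated, the block's underside is at this height, its x along this x, its y position where the nest is. In the floor an orange lift-out pad, 50 x 30 mm, stands up 4 to 8 mm: it bears the block's weight, yields to 6 to 9 N more, stays down; then comes the hard floor
- mixer: fixed white bench mixer, housing 190 x 150 x 70 mm, carrying the blue nest and the clamp; origin on the bench below the middle of the nest's travel; x points to the clamp's hinge, y along the nest's slide, z up
- clamp_hinge (a point): on the clamp's hinge axis (parallel to the mixer's y), 85 mm from seat along its x and 72.5 mm above it; between two aluminium cheeks 26 mm long, 36 mm apart over all, tops 11 mm above the axis
- clamp_handle (a point): centre of the red cross-bar at the clamp's free end, 108 mm from the hinge; bar 12 mm thick, 56 mm long along the mixer's y
- clamp (a joint): clamp angle, rad: 0 closed (arm level, pointing from the hinge to mixer -x over the block), grows as it opens, about 1.57 upright; starts at 1.45 to 1.8. Steel arm 12 mm wide, 10 mm thick, with a rubber pad below it 63 mm from the hinge that just clears a seated block. Stiff hinge: stays where left, 2 to 3 N at the handle moves it; push it over from its far (outer) side, then down
- rack_center (a point): bystander: orange tube rack 60 x 100 x 34 mm with a few tubes, centre half-way up; leave alone
- tube_box: bystander: grey open tube box 110 x 150 x 55 mm, origin under its centre; leave alone
- sharps_bin: bystander: round yellow bin with red lid, 162 mm wide, 158 mm tall, origin under its centre; leave alone
- block: the same block, origin at the centre of its underside; 0.36 to 0.54 kg
- rim (a point): point fixed to the mixer, 16 mm above seat: height of the nest's flat rim. Blue nest 120 mm (x) by 90 mm (y); pocket in its middle 87 mm (x) by 51 mm (y), 16 mm deep, with 2 mm lead-in. The nest has been left anywhere up to 12 mm to either side of this point along y and is not tracked: find the pocket by feel (or by eye). It is stiff, about 18 N to shift
Things that resemble listed ones, but are neither listed nor needed, are in the scene too. Of the things shaped like the block, the aluminium one is meant.

How it is judged:
By the outcome, as a careful person would: the job done as asked, in the order asked, and still so for the second after the job is handed in, with the robot touching nothing.
It also fails if it takes over 72 s, if anything falls off the work surface, if the arm or the gripper's body presses on something with over 40 N, if the wrist force passes 120 N, or if a joint passes its speed limit or range.

## Robot

A 6-joint arm with a two-finger parallel gripper is mounted at the origin on the work surface. World frame = base frame: x ahead of the robot, y to its left, z up, the work surface at z = 0. Lengths are in m, angles in degrees, forces in N, time in s.
With the tool pointing down it reaches from about 0.3 to 0.75 m from the base axis. Payload 8.5 kg.
Tool frame: the origin (TCP) lies between the finger pads; the fingertips stand 17 mm ahead of it and the grasp point (between the pads) lies 2 mm behind it (env.tip_reach is the distance from the TCP to the fingertips, in m); z points along the fingers, y is the line along which they close (so a half turn about z gives the same grasp; the last joint's range is limited). The gripper opens to 85 mm and grips with 20 to 120 N. Pads are 22 mm wide; open, the fingers measure 114 mm over their backs; the gripper's body (76 mm by 85 mm) begins 54 mm behind the grasp point. The pads swing forward as they close: fully open they stand 13 mm farther back than shut.
Start: joints at [-86.362, 21.807, 74.336, -0, 83.858, -12.336], TCP at [0.151, -0.529, 0.248] pointing down, gripper open.
Joint ranges: [-178.18, 178.18], [-50.72, 133.34], [12.68, 142.11], [-81.47, 261.47], [9.98, 163.14], [-165.26, 165.26]. Speed limits (degrees/s): [136.94, 136.94, 180, 180, 180, 180].

## Interface

Orientations are given as a 3x3 rotation matrix whose columns are the frame's x, y, z axes.
In Python, from rig import env, viewer gives the robot as it stands.
- The arm moves only by the tool move_arm, never from a script. Its argument "motion" is a list of rows, each a list of 2 entries, a list of its own where there are three numbers: the shift along the tool's x, y, z normalised to -1 to 1, where 1 is 50 mm, then the turn, a rotation vector about the tool's x, y, z normalised to -1 to 1, where 1 is 8 degrees. A call has 1 to 20 rows; each row shifts and turns the commanded pose from where the row before left it, along the tool's axes as they then stand; what a row does not reach is not made up. A row lasts 1/10 s, in which the tool goes at most 50 mm and 8.59 degrees, less where a joint would pass 70% of its speed; a pose out of reach is approached as far as the arm can. A call with a number of a shift or a turn outside -1 to 1 is refused whole. A call with a gripper value outside its range is refused whole. "claw" is the closure, from 0 (fully open) to 1 (shut), set as the call begins (left out, the last holds). The fingers move at their own pace and stop on an object; "force" is the grip in N (left out, the last holds). Time passes only in rows, so rows that do not move let the fingers close. It gives the time, the measured TCP pose, the force, the opening and the grip force at its end, in the units of the state.
- env.observe(): the state, without advancing time (a new reading comes with each control period).
- viewer.get_image(name): name is "scene" or "top" or "wrist"; returns a dict with "frame" (400x640x3 uint8, red, green, blue), "depth" (400x640 float32, m along the optical axis (not along the pixel's ray), 0 where there is no reading), "fx", "fy", "cx", "cy" (pixels), "k1" (the pictures are not rectified: a ray, as slopes to the right and down, at radius r is drawn at 1 + k1 r^2 times it, then the intrinsics apply), "eye" and "attitude" of the camera in the world; the wrist camera has in their place "T_tool_cam" (4x4, takes a point from camera to tool coordinates, whose origin is the TCP and whose axes are the flange's). Camera axes: x right, y up, looking along -z (the intrinsics and any distortion apply to the point x, -y, -z); pixel columns grow to the right and rows downward; lengths in m; the calibration is good to about 2 mm. A picture is of the moment at which its call begins: read the wrist's pose just before it.
- env.close_job(): hands the job in; it is judged then, once.
The state is a dict: "time_s": time; "q": joint angles; "qvel": joint speeds; "joint_efforts": joint torques, N m; "position": TCP position; "tool_rot": TCP orientation; "ft_force": force on the tool from outside, world axes, zero at the start; "wrist_torque": the same for the moment, N m; "grip_width": finger opening in m; "gripper_force": force on a finger pad.
Only numpy, scipy, OpenCV 4.12 (cv2) and the standard library are available. Lean on these libraries where they do the work, as an engineer would, in place of code of your own. Each camera call takes 0.05 s, during which the arm holds its last target. There are 200 camera calls.

## Working session

There is one attempt and no reset: what is moved stays moved. The work goes in short steps, Python scripts to look and compute and a tool call to move; the robot and the scene stay as the last step left them, time stands still between calls to the robot, and variables do not carry over. Pictures are saved under pics/ and viewed, at most 10 in all, crops included, and the job is handed in when it is done.

Besides the shell and the picture viewer there is one more tool, called after "Request:" by a JSON object that holds its "fn" and its "kwargs", one argument or row to a line. move_arm: Moves the arm, as the interface text tells. Scaled input: -1 to 1 covers 50 mm each way for a shift and 8 degrees each way for a turn. Its arguments: {"type":"object","properties":{"motion":{"type":"array","items":{"type":"array"}},"claw":{"type":"number"},"force":{"type":"number"}},"required":["motion"]}

```bash
mkdir -p pics; ls; cat > h.py <<'E'
import numpy as np, cv2
from rig import env, viewer
def shot(n):
    s=env.observe(); d=viewer.get_image(n)
    if n=="wrist":
        T=np.eye(4);T[:3,:3]=np.array(s["tool_rot"]);T[:3,3]=s["position"];T=T@np.array(d["T_tool_cam"])
    else:
        T=np.eye(4);T[:3,:3]=np.array(d["attitude"]);T[:3,3]=d["eye"]
    d["T"]=T; return d
def cloud(d):
    h,w=d["depth"].shape; v,u=np.mgrid[:h,:w]
    K=np.array([[d["fx"],0,d["cx"]],[0,d["fy"],d["cy"]],[0,0,1.]])
    p=cv2.undistortPoints(np.stack([u,v],-1).reshape(-1,1,2).astype(float),K,np.array([d["k1"],0,0,0.])).reshape(h,w,2)
    z=d["depth"]; P=np.stack([p[...,0]*z,-p[...,1]*z,-z],-1)
    W=P@d["T"][:3,:3].T+d["T"][:3,3]; W[z==0]=np.nan; return W
def save(d,f,crop=None,s=1):
    im=d["frame"]
    if crop: im=im[crop[1]:crop[3],crop[0]:crop[2]]
    cv2.imwrite("pics/"+f,cv2.resize(im[...,::-1],None,fx=s,fy=s,interpolation=cv2.INTER_CUBIC))
E
python3 - <<'E'
from h import *
for n in("scene","top"):
    d=shot(n); save(d,n+".png"); np.save(n+".npy",cloud(d)); cv2.imwrite(n+"_raw.png",d["frame"][...,::-1])
    print(n,d["T"].round(3).tolist(),d["fx"],d["k1"])
s=env.observe(); print(s)
E
```

```text
pics
scene [[0.307, -0.627, 0.716, 1.404], [0.951, 0.184, -0.247, -0.268], [0.023, 0.757, 0.653, 0.9], [0.0, 0.0, 0.0, 1.0]] 475.08953824119476 -0.11219971097280937
top [[-0.023, 0.99, -0.14, 0.376], [-1.0, -0.02, 0.021, 0.045], [0.018, 0.141, 0.99, 1.442], [0.0, 0.0, 0.0, 1.0]] 448.1994851810929 -0.1285430042638627
{'time_s': 0.1, 'q': array([-8.63592865e+01,  2.18361813e+01,  7.43795672e+01, -6.03397516e-04,
        8.38563451e+01, -1.23367041e+01]), 'qvel': array([ 0.08877061, -0.1333272 , -0.2272534 , -0.07281122,  0.05066365,
        0.0143079 ]), 'joint_efforts': array([ 3.29177812e-03, -4.49222016e+01, -2.31660050e+01, -2.22379272e-04,
        3.66255947e-03, -1.35694404e-05]), 'position': array([ 0.15136347, -0.52851466,  0.24778735]), 'tool_rot': array([[ 9.61369960e-01,  2.75259499e-01, -9.03493410e-05],
       [ 2.75259392e-01, -9.61369176e-01,  1.25506471e-03],
       [ 2.58609413e-04, -1.23145102e-03, -9.99999208e-01]]), 'ft_force': array([-0.52952802,  0.36977062, -0.14619843]), 'wrist_torque': array([ 0.05329327,  0.01230026, -0.01225535]), 'gripper_force': 0.0, 'grip_width': 0.08551984223678055}
```

View pics/scene.png

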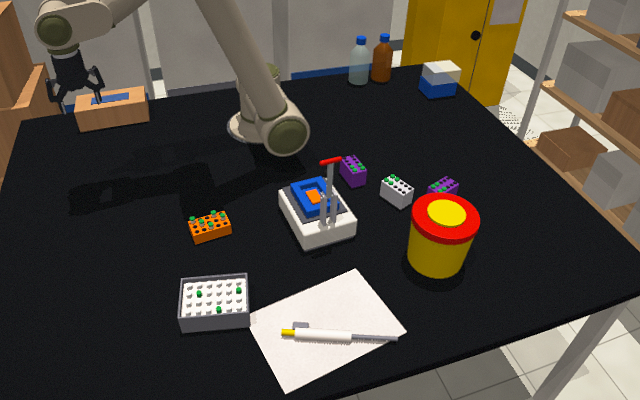

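View pics/top.png

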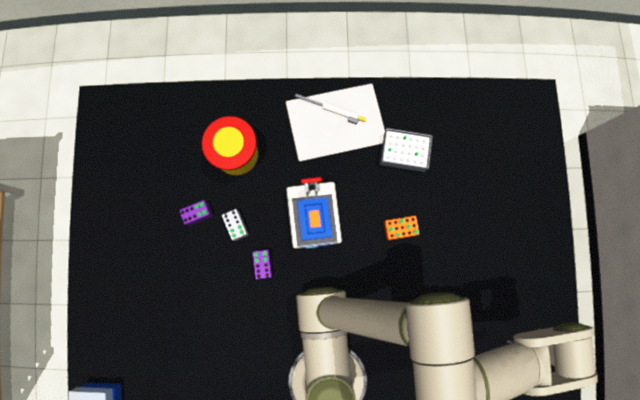

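The scene view shows the mixer at about (317,210) with its clamp upright. Three things are shaped like the block: silver at scene (397,190) / top (233,225), and purple at top (194,212) and (262,264). The silver-grey one fits aluminium; I'll confirm it in a crop.

```bash
python3 - <<'E'
from h import *
im=cv2.imread("scene_raw.png"); c=im[140:250,270:470]; cv2.imwrite("pics/c1.png",cv2.resize(c,None,fx=4,fy=4,interpolation=cv2.INTER_CUBIC))
im=cv2.imread("top_raw.png").astype(int); W=np.load("top.npy")
hsv=cv2.cvtColor(im.astype(np.uint8),cv2.COLOR_BGR2HSV)
def rect(m,name,zlo,zhi):
    m=m&(W[...,2]>zlo)&(W[...,2]<zhi); p=W[m]; 
    r=cv2.minAreaRect(p[:,:2].astype(np.float32)*1000); print(name,m.sum(),r,np.percentile(p[:,2],[5,50,95]).round(4)); return m,p
v,u=np.mgrid[:400,:640]
blk=(abs(u-233)<22)&(abs(v-225)<24)
m,p=rect(blk,"block top",.045,.07)
g=m&(hsv[...,0]>45)&(hsv[...,0]<85)&(hsv[...,1]>90); print("green centroid",W[g].mean(0),"all",p.mean(0))
mx=(abs(u-315)<35)&(abs(v-212)<42)
rect(mx,"housing",.055,.085); 
blue=mx&(hsv[...,0]>100)&(hsv[...,0]<125)&(hsv[...,1]>120)
m,p=rect(blue,"rim",.086,.1)
m,p=rect(blue,"blue all",.06,.11)
o=mx&(hsv[...,0]>5)&(hsv[...,0]<20)&(hsv[...,1]>120); rect(o,"pad",.06,.11)
r=mx&((hsv[...,0]<4)|(hsv[...,0]>174))&(hsv[...,1]>150); rect(r,"handle",.1,.3)
E
```

```text
block top 413 ((497.6259460449219, 279.14910888671875), (82.06257629394531, 48.89829635620117), 22.996553421020508) [0.0504 0.0559 0.0628]
green centroid [0.47580733 0.26952804 0.06148975] all [0.49634293 0.27853968 0.05618863]
housing 2114 ((520.3670043945312, 29.66510009765625), (192.38778686523438, 150.09217834472656), 5.361034870147705) [0.0614 0.0693 0.0812]
rim 683 ((506.313720703125, 27.72452163696289), (120.60664367675781, 89.81756591796875), 5.285462856292725) [0.0877 0.0921 0.0966]
blue all 1025 ((508.91552734375, 28.58248519897461), (126.16557312011719, 94.48094940185547), 5.471172332763672) [0.0718 0.0904 0.0959]
pad 139 ((507.31976318359375, 28.73409080505371), (46.87114715576172, 27.29123306274414), 2.3232836723327637) [0.0783 0.0831 0.0872]
handle 80 ((593.3106079101562, 36.40322494506836), (11.497608184814453, 52.285888671875), 5.189748287200928) [0.2576 0.2617 0.266 ]
```

View pics/c1.png

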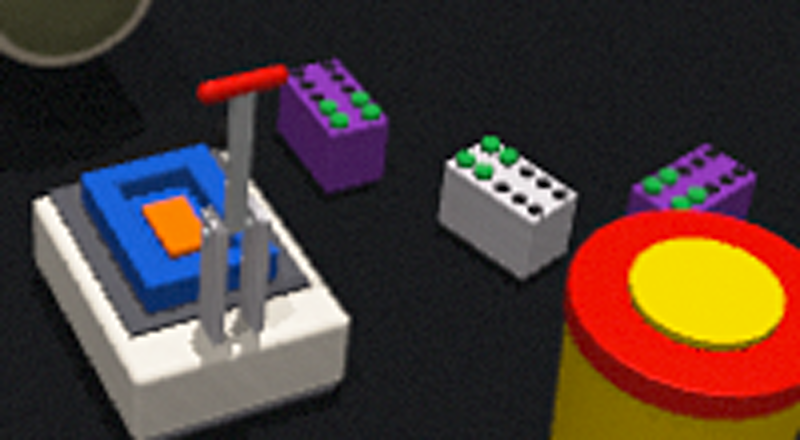

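The crop confirms it: the grey metallic block at crop (507,205) is the aluminium one. Its caps face the -x side, the other two are purple, and the mixer's hinge lies on the +x side.

```bash
cat >> h.py <<'E'
def plan(p,yaw=None):
    from scipy.spatial.transform import Rotation as R
    s=env.observe(); Rt=np.array(s["tool_rot"]); d=np.array(p)-s["position"]
    y0=np.degrees(np.arctan2(Rt[1,0],Rt[0,0])); yaw=y0 if yaw is None else yaw
    Y=np.radians(yaw); X=np.array([np.cos(Y),np.sin(Y),0]);Z=np.array([0,0,-1.]); G=np.stack([X,np.cross(Z,X),Z],1)
    print("t",round(s["time_s"],2),"pos",s["position"].round(4),"yaw",y0.round(2),"F",s["ft_force"].round(2),"w",round(s["grip_width"],4))
    print(" tool shift units total",(Rt.T@d/.05).round(3),"turn units",(R.from_matrix(Rt.T@G).as_rotvec(degrees=True)/8).round(3))
E
python3 - <<'E'
from h import *
d=viewer.get_image("wrist"); print(np.array(d["T_tool_cam"]).round(3), env.tip_reach, d["fx"])
plan([.42,-.10,.36],16); plan([.49,.27,.30],23)
E
```

```text
[[-0.     0.964  0.266  0.067]
 [ 1.     0.    -0.    -0.002]
 [-0.     0.266 -0.964 -0.125]
 [ 0.     0.     0.     1.   ]] 0.017 301.77871703479553
t 0.15 pos [ 0.1514 -0.5286  0.2479] yaw 15.98 F [-0.14 -0.49 -0.93] w 0.0853
 tool shift units total [ 7.525 -6.764 -2.234] turn units [-0.008 -0.002 -0.003]
t 0.15 pos [ 0.1514 -0.5286  0.2479] yaw 15.98 F [-0.14 -0.49 -0.93] w 0.0853
 tool shift units total [ 10.907 -13.491  -1.026] turn units [-0.008 -0.002 -0.878]
```

Request:
{"fn": "move_arm", "kwargs": {
  "motion": [
    [[0.627,-0.564,-0.186],[0,0,0]],
    [[0.627,-0.564,-0.186],[0,0,0]],
    [[0.627,-0.564,-0.186],[0,0,0]],
    [[0.627,-0.564,-0.186],[0,0,0]],
    [[0.627,-0.564,-0.186],[0,0,0]],
    [[0.627,-0.564,-0.186],[0,0,0]],
    [[0.627,-0.564,-0.186],[0,0,0]],
    [[0.627,-0.564,-0.186],[0,0,0]],
    [[0.627,-0.564,-0.186],[0,0,0]],
    [[0.627,-0.564,-0.186],[0,0,0]],
    [[0.627,-0.564,-0.186],[0,0,0]],
    [[0.627,-0.564,-0.186],[0,0,0]],
    [[0.423,-0.841,0.15],[0,0,-0.11]],
    [[0.423,-0.841,0.15],[0,0,-0.11]],
    [[0.423,-0.841,0.15],[0,0,-0.11]],
    [[0.423,-0.841,0.15],[0,0,-0.11]],
    [[0.423,-0.841,0.15],[0,0,-0.11]],
    [[0.423,-0.841,0.15],[0,0,-0.11]],
    [[0.423,-0.841,0.15],[0,0,-0.11]],
    [[0.423,-0.841,0.15],[0,0,-0.11]]
  ],
  "claw": 0
}}

```text
time_s: 2.15
position: [0.4697, 0.2751, 0.2994]
tool_rot: [[0.92, 0.392, -0.0], [0.392, -0.92, -0.0], [-0.0, 0.0, -1.0]]
ft_force: [0.6, 0.2, -0.0]
grip_width: 0.0856
gripper_force: 0.0
```

Request:
{"fn": "move_arm", "kwargs": {
  "motion": [
    [[0,0,0],[0,0,0]],
    [[0,0,0],[0,0,0]]
  ]
}}

```text
time_s: 2.35
position: [0.4697, 0.2737, 0.2993]
tool_rot: [[0.92, 0.393, -0.001], [0.393, -0.92, -0.001], [-0.001, 0.0, -1.0]]
ft_force: [1.0, -0.4, 0.4]
grip_width: 0.0854
gripper_force: 0.0
```

```bash
python3 - <<'E'
from h import *
d=shot("wrist"); save(d,"w1.png"); W=cloud(d)
hsv=cv2.cvtColor(d["frame"],cv2.COLOR_RGB2HSV)
m=(W[...,2]>.051)&(W[...,2]<.058)&(np.hypot(W[...,0]-.497,W[...,1]-.279)<.06)
print(m.sum(),cv2.minAreaRect(W[m][:,:2].astype(np.float32)*1000),np.median(W[m][:,2]))
p=W[m][:,:2]*1000
for a,b in((.5,99.5),(2,98)):
  for y in (22,23,24):
    c,s=np.cos(np.radians(y)),np.sin(np.radians(y)); q=p@np.array([[c,-s],[s,c]]); L=np.percentile(q,[a,b],axis=0); ctr=L.mean(0); print(y,L[1]-L[0],ctr@np.array([[c,s],[-s,c]]))
g=m.copy(); g=(W[...,2]>.05)&(W[...,2]<.07)&(hsv[...,0]>45)&(hsv[...,0]<85)&(hsv[...,1]>90)&(np.hypot(W[...,0]-.497,W[...,1]-.279)<.06); print(W[g].mean(0))
plan([.497,.279,.15],23)
E
```

```text
2305 ((495.93426513671875, 282.2060546875), (82.65471649169922, 48.04814147949219), 22.599931716918945) 0.054447725524149726
22 [82.41528788 47.73725782] [495.94889475 282.38011895]
23 [82.24810766 47.6182313 ] [495.8827474  282.35391114]
24 [82.36093395 47.6813716 ] [495.93925614 282.38689788]
22 [80.24130338 46.64443031] [495.91237024 282.72797513]
23 [79.79632227 46.37470514] [495.931221   282.49591083]
24 [79.96785498 45.86624034] [496.0203423  282.60427211]
[0.47501185 0.27392416 0.0602857 ]
t 2.4 pos [0.4699 0.2728 0.2998] yaw 23.02 F [-0.32  0.64  0.54] w 0.0852
 tool shift units total [0.549 0.097 2.995] turn units [0.002 0.004 0.003]
```

View pics/w1.png

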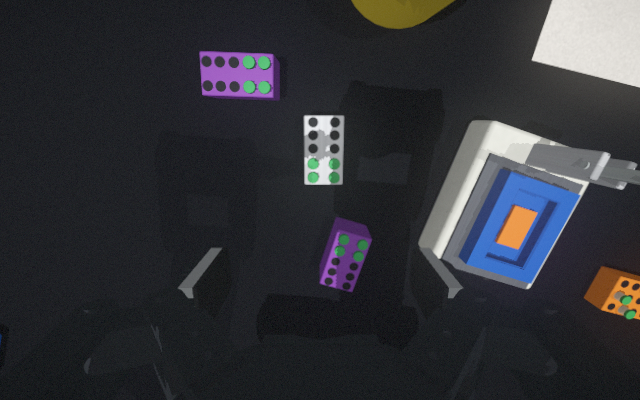

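The wrist view shows the silver block at (323,150), upright, caps towards the bottom of the image, with clear space on both sides for the fingers.

```bash
python3 - <<'E'
from h import *
plan([.496,.2818,.045],22.8)
E
```

```text
t 2.4 pos [0.4699 0.2728 0.2998] yaw 23.02 F [-0.32  0.64  0.54] w 0.0852
 tool shift units total [0.553 0.037 5.095] turn units [0.002 0.004 0.028]
```

Request:
{"fn": "move_arm", "kwargs": {
  "motion": [
    [[0.277,0.018,0.6],[0,0,0.028]],
    [[0.276,0.019,0.7],[0,0,0]],
    [[0,0,0.8],[0,0,0]],
    [[0,0,0.8],[0,0,0]],
    [[0,0,0.7],[0,0,0]],
    [[0,0,0.6],[0,0,0]],
    [[0,0,0.5],[0,0,0]],
    [[0,0,0.395],[0,0,0]],
    [[0,0,0],[0,0,0]],
    [[0,0,0],[0,0,0]]
  ]
}}

```text
time_s: 3.4
position: [0.4969, 0.2813, 0.0461]
tool_rot: [[0.923, 0.386, 0.001], [0.386, -0.923, 0.0], [0.001, 0.0, -1.0]]
ft_force: [0.5, -0.4, 0.2]
grip_width: 0.0852
gripper_force: 0.0
```

Request:
{"fn": "move_arm", "kwargs": {
  "motion": [
    [[0,0,0],[0,0,0]],
    [[0,0,0],[0,0,0]],
    [[0,0,0],[0,0,0]],
    [[0,0,0],[0,0,0]],
    [[0,0,0],[0,0,0]],
    [[0,0,0],[0,0,0]],
    [[0,0,0],[0,0,0]],
    [[0,0,0],[0,0,0]]
  ],
  "claw": 1,
  "force": 40
}}

```text
time_s: 4.2
position: [0.4966, 0.2822, 0.0463]
tool_rot: [[0.922, 0.387, 0.002], [0.387, -0.922, 0.0], [0.002, 0.0, -1.0]]
ft_force: [-0.7, -1.9, 7.7]
grip_width: 0.0469
gripper_force: 42.5
```

Request:
{"fn": "move_arm", "kwargs": {
  "motion": [
    [[0,0,-0.3],[0,0,0]],
    [[0,0,-0.5],[0,0,0]],
    [[0,0,-0.6],[0,0,0]],
    [[0,0,-0.6],[0,0,0]],
    [[0,0,-0.5],[0,0,0]],
    [[0,0,-0.3],[0,0,0]],
    [[0,0,0],[0,0,0]]
  ]
}}

```text
time_s: 4.9
position: [0.4965, 0.2824, 0.1868]
tool_rot: [[0.922, 0.388, 0.003], [0.388, -0.922, 0.001], [0.003, 0.0, -1.0]]
ft_force: [-0.0, 0.6, -5.7]
grip_width: 0.0473
gripper_force: 43.4
```

```bash
python3 - <<'E'
from h import *
d=shot("wrist"); W=cloud(d); hsv=cv2.cvtColor(d["frame"],cv2.COLOR_RGB2HSV)
print(env.observe()["gripper_force"])
plan([.5063,.0277,.176],5.3)
E
```

```text
43.40299844741821
t 4.95 pos [0.496  0.2821 0.1852] yaw 22.8 F [-0.07  0.3  -4.34] w 0.0469
 tool shift units total [-1.781  4.772  0.183] turn units [-0.000e+00 -2.000e-03  2.187e+00]
```

Request:
{"fn": "move_arm", "kwargs": {
  "motion": [
    [[-0.178,0.477,0],[0,0,0]],
    [[-0.178,0.477,0],[0,0,0]],
    [[-0.178,0.477,0],[0,0,0]],
    [[-0.178,0.477,0],[0,0,0]],
    [[-0.178,0.477,0],[0,0,0]],
    [[-0.178,0.477,0],[0,0,0]],
    [[0,0,0],[0,0,0.547]],
    [[0,0,0],[0,0,0.547]],
    [[0,0,0],[0,0,0.547]],
    [[0,0,0],[0,0,0.547]],
    [[0,0,0],[0,0,0]],
    [[0,0,0],[0,0,0]]
  ]
}}

```text
time_s: 6.15
position: [0.5019, 0.1295, 0.1842]
tool_rot: [[0.996, 0.094, -0.002], [0.094, -0.996, -0.0], [-0.002, -0.0, -1.0]]
ft_force: [1.1, 1.0, -4.3]
grip_width: 0.0474
gripper_force: 43.6
```

```bash
cat > nest.py <<'E'
from h import *
import sys
d=shot("wrist"); save(d,sys.argv[1]); W=cloud(d); np.save("w2.npy",W); hsv=cv2.cvtColor(d["frame"],cv2.COLOR_RGB2HSV)
blue=(hsv[...,0]>100)&(hsv[...,0]<125)&(hsv[...,1]>120)&(W[...,2]>.086)&(W[...,2]<.098)&(np.hypot(W[...,0]-.506,W[...,1]-.028)<.09)
p=W[blue]; print("rim",blue.sum(),cv2.minAreaRect(p[:,:2].astype(np.float32)*1000),np.median(p[:,2]))
Y=np.radians(5.3); M=np.array([[np.cos(Y),-np.sin(Y)],[np.sin(Y),np.cos(Y)]])
q=(p[:,:2]-[.5063,.0277])@M*1000  # mixer axes, mm
for f,a in(("y in x",0),("x in y",1)):
    sel=abs(q[:,a])<15; h,e=np.histogram(q[sel,1-a],bins=np.arange(-70,71,2)); print(f,[(int(x),int(n)) for x,n in zip(e,h) if n])
o=(hsv[...,0]>5)&(hsv[...,0]<20)&(hsv[...,1]>120)&(np.hypot(W[...,0]-.506,W[...,1]-.028)<.05); p=W[o]
if o.sum()>20: print("pad",o.sum(),cv2.minAreaRect(p[:,:2].astype(np.float32)*1000))
plan([.5063,.0277,.17],5.3)
E
python3 nest.py w2.png
```

```text
rim 10056 ((506.0594482421875, 31.854320526123047), (120.30953216552734, 91.34455871582031), 5.572960376739502) 0.09125355188777874
y in x [(-42, 21), (-40, 96), (-38, 97), (-36, 90), (-34, 96), (-32, 96), (-30, 102), (-28, 88), (-26, 103), (-24, 131), (-22, 135), (28, 4), (30, 57), (32, 99), (34, 97), (36, 101), (38, 95), (40, 102), (42, 94), (44, 97), (46, 98), (48, 111)]
x in y [(-60, 25), (-58, 54), (-56, 79), (-54, 76), (-52, 85), (-50, 83), (-48, 84), (-46, 100), (-44, 142), (42, 3), (44, 119), (46, 119), (48, 104), (50, 106), (52, 125), (54, 124), (56, 125), (58, 126), (60, 2)]
pad 1945 ((506.531494140625, 33.142112731933594), (49.25886917114258, 29.305200576782227), 4.667023181915283)
t 6.2 pos [0.502  0.1296 0.1844] yaw 5.39 F [ 0.04 -0.31 -5.95] w 0.0474
 tool shift units total [-0.106  2.036  0.288] turn units [-0.001  0.011  0.012]
```

View pics/w2.png

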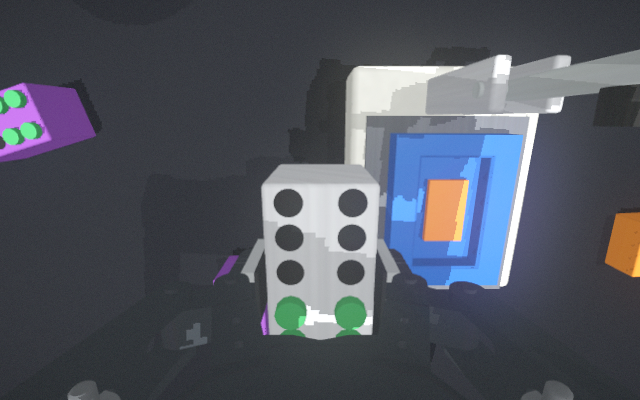

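The wrist view shows the held block square in the fingers at (320,250) and the nest with its pad at (447,210). I'll measure the block in the same image, so the calibration bias cancels.

```bash
python3 - <<'E'
from h import *
W=np.load("w2.npy"); im=cv2.imread("pics/w2.png"); s=env.observe()
v,u=np.mgrid[:400,:640]; m=(abs(u-320)<62)&(v<345)&(v>160)&(W[...,2]>.187)&(W[...,2]<.200)&(im.max(2)-im.min(2)<25)&(im.max(2)>120)
p=W[m]; print(m.sum(),cv2.minAreaRect(p[:,:2].astype(np.float32)*1000),np.percentile(p[:,2],[5,50,95]),s["position"])
Y=np.radians(5.4); M=np.array([[np.cos(Y),-np.sin(Y)],[np.sin(Y),np.cos(Y)]])
q=(p[:,:2]-s["position"][:2])@M*1000; print(np.percentile(q,[.5,2,50,98,99.5],axis=0).round(1))
for a in(-20,0,20,35):
  r=q[abs(q[:,0]-a)<5]; print(a,r[:,1].min(),r[:,1].max())
E
```

```text
11719 ((506.11932373046875, 131.6171875), (74.52130126953125, 53.47590255737305), 5.225840091705322) [0.19078024 0.19199394 0.19299717] [0.50202735 0.12955811 0.18440845]
[[-30.6 -22.1]
 [-28.5 -21.4]
 [ 11.3   1.7]
 [ 41.   24.6]
 [ 41.2  25.3]]
-20 -22.163671619562493 25.508587756814713
0 -22.202680995966624 25.35155636325352
20 -22.65623504474374 25.69100168456255
35 -22.62313463223505 25.465091529155675
```

```bash
python3 - <<'E'
from h import *
plan([.5057,.0297,.146],5.4)
E
```

```text
t 6.2 pos [0.502  0.1296 0.1844] yaw 5.39 F [ 0.04 -0.31 -5.95] w 0.0474
 tool shift units total [-0.113  1.995  0.768] turn units [-0.001  0.011 -0.001]
```

Request:
{"fn": "move_arm", "kwargs": {
  "motion": [
    [[-0.02,0.4,0],[0,0,0]],
    [[-0.03,0.5,0],[0,0.011,0]],
    [[-0.03,0.5,0],[0,0,0]],
    [[-0.03,0.4,0],[0,0,0]],
    [[0,0.195,0],[0,0,0]],
    [[0,0,0.2],[0,0,0]],
    [[0,0,0.3],[0,0,0]],
    [[0,0,0.2],[0,0,0]],
    [[0,0,0.07],[0,0,0]],
    [[0,0,0],[0,0,0]],
    [[0,0,0],[0,0,0]]
  ]
}}

```text
time_s: 7.3
position: [0.5064, 0.0299, 0.147]
tool_rot: [[0.996, 0.093, 0.002], [0.093, -0.996, 0.0], [0.002, 0.0, -1.0]]
ft_force: [0.1, -0.2, -4.3]
grip_width: 0.0472
gripper_force: 43.6
```

Request:
{"fn": "move_arm", "kwargs": {
  "motion": [
    [[0,0,0.04],[0,0,0]],
    [[0,0,0.04],[0,0,0]],
    [[0,0,0.04],[0,0,0]],
    [[0,0,0.03],[0,0,0]],
    [[0,0,0],[0,0,0]]
  ]
}}

```text
time_s: 7.8
position: [0.506, 0.0297, 0.1389]
tool_rot: [[0.996, 0.092, 0.001], [0.092, -0.996, 0.0], [0.001, -0.0, -1.0]]
ft_force: [0.6, 0.4, -4.3]
grip_width: 0.0471
gripper_force: 43.6
```

Underside is about at rim height. I'll go on in 1 mm steps.

Request:
{"fn": "move_arm", "kwargs": {
  "motion": [
    [[0,0,0.02],[0,0,0]],
    [[0,0,0.02],[0,0,0]],
    [[0,0,0],[0,0,0]]
  ]
}}

```text
time_s: 8.1
position: [0.5061, 0.0297, 0.1371]
tool_rot: [[0.996, 0.092, 0.001], [0.092, -0.996, 0.0], [0.001, -0.0, -1.0]]
ft_force: [-0.1, 0.5, -4.9]
grip_width: 0.0472
gripper_force: 43.6
```

Request:
{"fn": "move_arm", "kwargs": {
  "motion": [
    [[0,0,0.02],[0,0,0]],
    [[0,0,0],[0,0,0]]
  ]
}}

```text
time_s: 8.3
position: [0.5061, 0.0297, 0.1361]
tool_rot: [[0.996, 0.092, 0.001], [0.092, -0.996, 0.0], [0.001, -0.0, -1.0]]
ft_force: [0.4, 0.2, -5.0]
grip_width: 0.0475
gripper_force: 43.6
```

Request:
{"fn": "move_arm", "kwargs": {
  "motion": [
    [[0,0,0.02],[0,0,0]],
    [[0,0,0],[0,0,0]]
  ]
}}

```text
time_s: 8.5
position: [0.5061, 0.0297, 0.135]
tool_rot: [[0.996, 0.092, 0.001], [0.092, -0.996, 0.0], [0.001, -0.0, -1.0]]
ft_force: [-0.4, 0.0, -5.2]
grip_width: 0.0475
gripper_force: 43.6
```

Request:
{"fn": "move_arm", "kwargs": {
  "motion": [
    [[0,0,0.02],[0,0,0]],
    [[0,0,0],[0,0,0]]
  ]
}}

```text
time_s: 8.7
position: [0.5061, 0.0297, 0.1341]
tool_rot: [[0.996, 0.092, 0.001], [0.092, -0.996, 0.0], [0.001, -0.0, -1.0]]
ft_force: [0.3, 0.0, -4.8]
grip_width: 0.0474
gripper_force: 43.6
```

Request:
{"fn": "move_arm", "kwargs": {
  "motion": [
    [[0,0,0.02],[0,0,0]],
    [[0,0,0],[0,0,0]]
  ]
}}

```text
time_s: 8.9
position: [0.5061, 0.0297, 0.133]
tool_rot: [[0.996, 0.092, 0.001], [0.092, -0.996, 0.0], [0.001, -0.0, -1.0]]
ft_force: [-0.0, 0.5, -5.2]
grip_width: 0.0472
gripper_force: 43.6
```

It has entered the pocket with no contact force. Next comes the pad.

Request:
{"fn": "move_arm", "kwargs": {
  "motion": [
    [[0,0,0.02],[0,0,0]],
    [[0,0,0.02],[0,0,0]],
    [[0,0,0],[0,0,0]]
  ]
}}

```text
time_s: 9.2
position: [0.5061, 0.0297, 0.131]
tool_rot: [[0.996, 0.092, 0.001], [0.092, -0.996, 0.0], [0.001, -0.0, -1.0]]
ft_force: [-0.1, -0.6, -4.7]
grip_width: 0.0471
gripper_force: 43.6
```

Request:
{"fn": "move_arm", "kwargs": {
  "motion": [
    [[0,0,0.02],[0,0,0]],
    [[0,0,0],[0,0,0]]
  ]
}}

```text
time_s: 9.4
position: [0.5061, 0.0297, 0.1301]
tool_rot: [[0.996, 0.092, 0.001], [0.092, -0.996, 0.0], [0.001, -0.0, -1.0]]
ft_force: [0.9, 0.0, -4.8]
grip_width: 0.0474
gripper_force: 43.6
```

Request:
{"fn": "move_arm", "kwargs": {
  "motion": [
    [[0,0,0.02],[0,0,0]],
    [[0,0,0],[0,0,0]]
  ]
}}

```text
time_s: 9.6
position: [0.5061, 0.0297, 0.1291]
tool_rot: [[0.996, 0.092, 0.001], [0.092, -0.996, 0.0], [0.001, -0.0, -1.0]]
ft_force: [-0.1, 0.1, -5.3]
grip_width: 0.0471
gripper_force: 43.6
```

Request:
{"fn": "move_arm", "kwargs": {
  "motion": [
    [[0,0,0.02],[0,0,0]],
    [[0,0,0],[0,0,0]]
  ]
}}

```text
time_s: 9.8
position: [0.5062, 0.0297, 0.1287]
tool_rot: [[0.996, 0.092, 0.002], [0.092, -0.996, -0.0], [0.002, 0.0, -1.0]]
ft_force: [-2.2, 0.8, 2.0]
grip_width: 0.0473
gripper_force: 44.5
```

Request:
{"fn": "move_arm", "kwargs": {
  "motion": [
    [[0,0,0.01],[0,0,0]],
    [[0,0,0],[0,0,0]]
  ]
}}

```text
time_s: 10.0
position: [0.5062, 0.0297, 0.1284]
tool_rot: [[0.996, 0.092, 0.002], [0.092, -0.996, -0.0], [0.002, 0.0, -1.0]]
ft_force: [-3.3, -0.2, 5.8]
grip_width: 0.0471
gripper_force: 45.0
```

Request:
{"fn": "move_arm", "kwargs": {
  "motion": [
    [[0,0,0.01],[0,0,0]],
    [[0,0,0],[0,0,0]]
  ]
}}

```text
time_s: 10.2
position: [0.5063, 0.0297, 0.1279]
tool_rot: [[0.996, 0.092, 0.002], [0.092, -0.996, -0.0], [0.002, 0.0, -1.0]]
ft_force: [-4.1, 0.2, 6.7]
grip_width: 0.0471
gripper_force: 45.0
```

Request:
{"fn": "move_arm", "kwargs": {
  "motion": [
    [[0,0,0.01],[0,0,0]],
    [[0,0,0],[0,0,0]]
  ]
}}

```text
time_s: 10.4
position: [0.5062, 0.0297, 0.1274]
tool_rot: [[0.996, 0.092, 0.002], [0.092, -0.996, -0.0], [0.002, 0.0, -1.0]]
ft_force: [-3.4, 0.5, 6.8]
grip_width: 0.047
gripper_force: 45.0
```

The pad is yielding at about 7 N. I'll keep going to the hard floor, expected at TCP z ≈ 0.122–0.123.

Request:
{"fn": "move_arm", "kwargs": {
  "motion": [
    [[0,0,0.02],[0,0,0]],
    [[0,0,0.02],[0,0,0]],
    [[0,0,0],[0,0,0]]
  ]
}}

```text
time_s: 10.7
position: [0.5062, 0.0297, 0.1253]
tool_rot: [[0.996, 0.092, 0.002], [0.092, -0.996, -0.0], [0.002, 0.0, -1.0]]
ft_force: [-2.7, 0.4, 4.8]
grip_width: 0.047
gripper_force: 45.0
```

Request:
{"fn": "move_arm", "kwargs": {
  "motion": [
    [[0,0,0.02],[0,0,0]],
    [[0,0,0],[0,0,0]]
  ]
}}

```text
time_s: 10.9
position: [0.5062, 0.0297, 0.1243]
tool_rot: [[0.996, 0.092, 0.002], [0.092, -0.996, -0.0], [0.002, 0.0, -1.0]]
ft_force: [-2.9, 0.0, 6.1]
grip_width: 0.0476
gripper_force: 45.0
```

Request:
{"fn": "move_arm", "kwargs": {
  "motion": [
    [[0,0,0.01],[0,0,0]],
    [[0,0,0],[0,0,0]]
  ]
}}

```text
time_s: 11.1
position: [0.5062, 0.0297, 0.1239]
tool_rot: [[0.996, 0.092, 0.002], [0.092, -0.996, -0.0], [0.002, 0.0, -1.0]]
ft_force: [-3.1, 0.2, 6.1]
grip_width: 0.0477
gripper_force: 45.0
```

Request:
{"fn": "move_arm", "kwargs": {
  "motion": [
    [[0,0,0.01],[0,0,0]],
    [[0,0,0],[0,0,0]]
  ]
}}

```text
time_s: 11.3
position: [0.5063, 0.0297, 0.1234]
tool_rot: [[0.996, 0.092, 0.002], [0.092, -0.996, -0.0], [0.002, 0.0, -1.0]]
ft_force: [-3.2, -0.0, 6.6]
grip_width: 0.0473
gripper_force: 45.0
```

Request:
{"fn": "move_arm", "kwargs": {
  "motion": [
    [[0,0,0.01],[0,0,0]],
    [[0,0,0],[0,0,0]]
  ]
}}

```text
time_s: 11.5
position: [0.5062, 0.0297, 0.1229]
tool_rot: [[0.996, 0.092, 0.002], [0.092, -0.996, -0.0], [0.002, 0.0, -1.0]]
ft_force: [-2.9, 0.6, 6.1]
grip_width: 0.0471
gripper_force: 45.0
```

Request:
{"fn": "move_arm", "kwargs": {
  "motion": [
    [[0,0,0.01],[0,0,0]],
    [[0,0,0],[0,0,0]]
  ]
}}

```text
time_s: 11.7
position: [0.5063, 0.0297, 0.1224]
tool_rot: [[0.996, 0.092, 0.002], [0.092, -0.996, -0.0], [0.002, 0.0, -1.0]]
ft_force: [-2.8, 0.2, 6.7]
grip_width: 0.0472
gripper_force: 45.0
```

Request:
{"fn": "move_arm", "kwargs": {
  "motion": [
    [[0,0,0.01],[0,0,0]],
    [[0,0,0],[0,0,0]]
  ]
}}

```text
time_s: 11.9
position: [0.5062, 0.0297, 0.1223]
tool_rot: [[0.996, 0.092, 0.003], [0.092, -0.996, -0.0], [0.003, 0.0, -1.0]]
ft_force: [-4.3, -0.1, 10.5]
grip_width: 0.0472
gripper_force: 45.5
```

Request:
{"fn": "move_arm", "kwargs": {
  "motion": [
    [[0,0,0.01],[0,0,0]],
    [[0,0,0],[0,0,0]]
  ]
}}

```text
time_s: 12.1
position: [0.5062, 0.0297, 0.1223]
tool_rot: [[0.996, 0.092, 0.003], [0.092, -0.996, -0.0], [0.003, 0.0, -1.0]]
ft_force: [-6.8, 0.0, 15.0]
grip_width: 0.0474
gripper_force: 46.1
```

Request:
{"fn": "move_arm", "kwargs": {
  "motion": [
    [[0,0,0.01],[0,0,0]],
    [[0,0,0],[0,0,0]],
    [[0,0,0],[0,0,0]]
  ]
}}

```text
time_s: 12.4
position: [0.5063, 0.0297, 0.1222]
tool_rot: [[0.996, 0.092, 0.003], [0.092, -0.996, -0.0], [0.003, 0.001, -1.0]]
ft_force: [-8.4, 0.8, 19.7]
grip_width: 0.0475
gripper_force: 46.8
```

Hard floor: z stops at 0.1222 while the force climbs from 6 to 20 N. I'll relax, open and rise.

Request:
{"fn": "move_arm", "kwargs": {
  "motion": [
    [[0,0,-0.025],[0,0,0]],
    [[0,0,0],[0,0,0]]
  ]
}}

```text
time_s: 12.6
position: [0.5062, 0.0297, 0.1223]
tool_rot: [[0.996, 0.092, 0.002], [0.092, -0.996, -0.0], [0.002, 0.0, -1.0]]
ft_force: [-4.6, 0.4, 9.6]
grip_width: 0.0473
gripper_force: 45.5
```

Request:
{"fn": "move_arm", "kwargs": {
  "motion": [
    [[0,0,0],[0,0,0]],
    [[0,0,0],[0,0,0]],
    [[0,0,0],[0,0,0]],
    [[0,0,0],[0,0,0]],
    [[0,0,0],[0,0,0]],
    [[0,0,0],[0,0,0]]
  ],
  "claw": 0
}}

```text
time_s: 13.2
position: [0.5062, 0.0297, 0.1214]
tool_rot: [[0.996, 0.092, 0.002], [0.092, -0.996, 0.0], [0.002, -0.0, -1.0]]
ft_force: [0.3, 0.6, -0.5]
grip_width: 0.0858
gripper_force: 0.0
```

Request:
{"fn": "move_arm", "kwargs": {
  "motion": [
    [[0,0,-0.2],[0,0,0]],
    [[0,0,-0.5],[0,0,0]],
    [[0,0,-0.8],[0,0,0]],
    [[0,0,-0.9],[0,0,0]],
    [[0,0,-0.9],[0,0,0]],
    [[0,0,-0.5],[0,0,0]],
    [[0,0,0],[0,0,0]],
    [[0,0,0],[0,0,0]]
  ]
}}

```text
time_s: 14.0
position: [0.5056, 0.0297, 0.3117]
tool_rot: [[0.996, 0.092, 0.002], [0.092, -0.996, 0.0], [0.002, 0.0, -1.0]]
ft_force: [-0.1, 0.2, -1.1]
grip_width: 0.0854
gripper_force: 0.0
```

```bash
python3 - <<'E'
from h import *
d=shot("wrist"); save(d,"w3.png"); W=cloud(d); t=shot("top"); save(t,"t3.png"); Wt=cloud(t)
Y=np.radians(5.4); M=np.array([[np.cos(Y),-np.sin(Y)],[np.sin(Y),np.cos(Y)]])
hsv=cv2.cvtColor(d["frame"],cv2.COLOR_RGB2HSV); c=np.array([.5062,.0297])
q=(W[...,:2]-c)@M*1000; z=W[...,2]*1000
sel=(abs(q[...,0])<41)&(abs(q[...,1])<20)&(z>115)&(z<145)&(hsv[...,1]<60)
for a,b in((-40,-20),(-6,10),(10,25),(25,40)):
    s=sel&(q[...,0]>a)&(q[...,0]<b); print("top z x",a,s.sum(),np.median(z[s]).round(2) if s.any() else 0)
bl=(hsv[...,0]>100)&(hsv[...,0]<125)&(hsv[...,1]>120)&(z>84)&(z<98); print("rim z",np.median(z[bl]),np.percentile(q[bl],[1,99],axis=0))
for nm,I,V in(("w",d,W),("t",t,Wt)):
    h=cv2.cvtColor(I["frame"],cv2.COLOR_RGB2HSV); m=((h[...,0]<4)|(h[...,0]>174))&(h[...,1]>150)&(V[...,2]>.2)&(np.hypot(V[...,0]-.593,V[...,1]-.036)<.06)
    if m.sum()>5: print(nm,"handle",m.sum(),V[m].min(0),V[m].max(0),V[m].mean(0))
plan([.66,.04,.33],5.4)
E
```

```text
top z x -40 387 130.65
top z x -6 578 130.53
top z x 10 584 130.53
top z x 25 601 130.5
rim z 91.42325920887195 [[-59.12948723 -42.08015916]
 [ 59.61215914  46.23378163]]
w handle 1792 [0.58539158 0.01346304 0.25566681] [0.60040189 0.0677047  0.26397763] [0.59292609 0.03932158 0.26080548]
t 14.1 pos [0.5054 0.0297 0.3104] yaw 5.28 F [-0.08  0.6  -0.58] w 0.0853
 tool shift units total [ 3.097  0.08  -0.394] turn units [-0.004  0.005 -0.014]
```

View pics/w3.png

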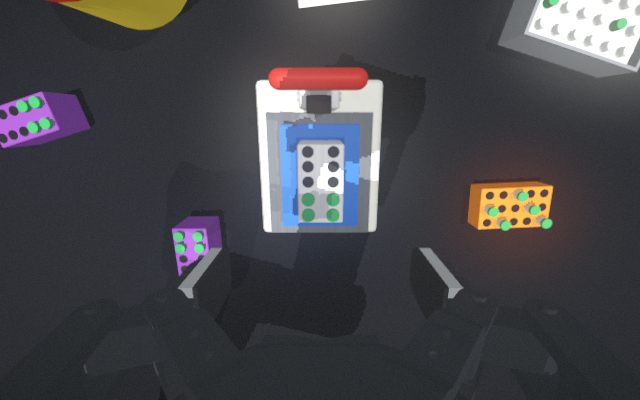

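The wrist view shows the block in the nest at (321,180), clear end towards the red bar at (318,78). Its top is level at 130.6 mm, 39.1 mm above the rim where 39 is expected, so it is seated. Now I'll close the fingers and go to the outer side of the clamp bar.

Request:
{"fn": "move_arm", "kwargs": {
  "motion": [
    [[0.2,0,-0.4],[0,0,0]],
    [[0.5,0,0],[0,0,0]],
    [[0.6,0,0],[0,0,0]],
    [[0.6,0,0],[0,0,0]],
    [[0.4,0,0],[0,0,0]],
    [[0.2,0,0],[0,0,0]],
    [[0,0,0.3],[0,0,0]],
    [[0,0,0.4],[0,0,0]],
    [[0,0,0.4],[0,0,0]],
    [[0,0,0.26],[0,0,0]],
    [[0,0,0],[0,0,0]],
    [[0,0,0],[0,0,0]]
  ],
  "claw": 1,
  "force": 40
}}

```text
time_s: 15.3
position: [0.6304, 0.0412, 0.2633]
tool_rot: [[0.996, 0.092, 0.0], [0.092, -0.996, 0.0], [0.0, -0.0, -1.0]]
ft_force: [-0.6, -0.5, -0.5]
grip_width: -0.0001
gripper_force: 0.0
```

```bash
cat > clamp.py <<'E'
from h import *
s=env.observe(); Y=np.radians(5.4); X=np.array([np.cos(Y),np.sin(Y)]); H=np.array([.5908,.0365])
e=(s["position"][:2]-H)@X*1000; print("now rel hinge x",e.round(1),"lat",((s["position"][:2]-H)@[-X[1],X[0]]*1000).round(1),"z",s["position"][2]*1000,"w",s["grip_width"])
for th in (90,85,80,75,70,65,60,55,50,45,40,35,30,25,20,15,10,5,0,-2):
    t=np.radians(th); bar=108*np.array([-np.cos(t),np.sin(t)]); n=np.array([np.sin(t),np.cos(t)])
    c=bar+6*n; print(th,"TCP x",(c[0]+11-3*(1-np.sin(t))).round(1),"z",(148.5+c[1]+17-10*np.sin(t)**4).round(1))
E
python3 clamp.py
```

```text
now rel hinge x 39.9 lat 0.9 z 263.2762175258835 w -0.000137991567118637
90 TCP x 17.0 z 263.5
85 TCP x 7.6 z 263.8
80 TCP x -1.9 z 263.5
75 TCP x -11.3 z 262.7
70 TCP x -20.5 z 261.2
65 TCP x -29.5 z 259.2
60 TCP x -38.2 z 256.4
55 TCP x -46.6 z 252.9
50 TCP x -54.5 z 248.6
45 TCP x -62.0 z 243.6
40 TCP x -68.9 z 237.8
35 TCP x -75.3 z 231.3
30 TCP x -81.0 z 224.1
25 TCP x -86.1 z 216.3
20 TCP x -90.4 z 207.9
15 TCP x -94.0 z 199.2
10 TCP x -96.8 z 190.2
5 TCP x -98.8 z 180.9
0 TCP x -100.0 z 171.5
-2 TCP x -100.2 z 167.7
```

Request:
{"fn": "move_arm", "kwargs": {
  "motion": [
    [[-0.2,0.02,0],[0,0,0]],
    [[-0.16,0,0],[0,0,0]],
    [[-0.1,0,0],[0,0,0]],
    [[-0.1,0,0],[0,0,0]],
    [[-0.1,0,0],[0,0,0]],
    [[-0.1,0,0],[0,0,0]],
    [[-0.13,0,0.005],[0,0,0]],
    [[-0.13,0,0.005],[0,0,0]]
  ]
}}

```text
time_s: 16.1
position: [0.5792, 0.0355, 0.2628]
tool_rot: [[0.996, 0.092, 0.001], [0.092, -0.996, 0.0], [0.001, -0.0, -1.0]]
ft_force: [2.1, -0.3, -0.8]
grip_width: 0.0
gripper_force: 0.7
```

Request:
{"fn": "move_arm", "kwargs": {
  "motion": [
    [[-0.09,0,0.015],[0,0,0]],
    [[-0.09,0,0.015],[0,0,0]],
    [[-0.09,0,0.02],[0,0,0]],
    [[-0.09,0,0.02],[0,0,0]],
    [[-0.09,0,0.028],[0,0,0]],
    [[-0.09,0,0.028],[0,0,0]]
  ]
}}

```text
time_s: 16.7
position: [0.5525, 0.033, 0.2566]
tool_rot: [[0.996, 0.092, 0.002], [0.092, -0.996, 0.0], [0.002, -0.0, -1.0]]
ft_force: [2.2, 0.5, -0.5]
grip_width: 0.0003
gripper_force: 0.7
```

```bash
python3 clamp.py | head -1; python3 - <<'E'
from h import *
d=shot("scene"); save(d,"s4.png",(240,100,440,260),4)
E
```

```text
now rel hinge x -38.4 lat 0.1 z 256.5587409895156 w 0.00030106957846760373
```

View pics/s4.png

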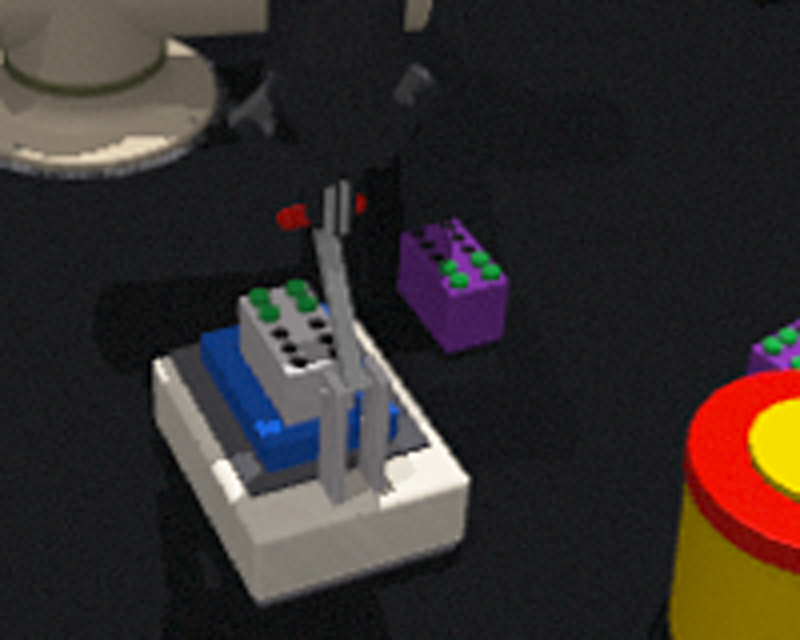

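The crop shows the fingers pushing the red bar at (320,210), with the clamp about 60° open and the block in place. I'll follow the arc.

Request:
{"fn": "move_arm", "kwargs": {
  "motion": [
    [[-0.084,0,0.035],[0,0,0]],
    [[-0.084,0,0.035],[0,0,0]],
    [[-0.079,0,0.043],[0,0,0]],
    [[-0.079,0,0.043],[0,0,0]],
    [[-0.075,0,0.05],[0,0,0]],
    [[-0.075,0,0.05],[0,0,0]],
    [[-0.069,0,0.058],[0,0,0]],
    [[-0.069,0,0.058],[0,0,0]],
    [[-0.064,0,0.065],[0,0,0]],
    [[-0.064,0,0.065],[0,0,0]]
  ]
}}

```text
time_s: 17.75
position: [0.5157, 0.0296, 0.2313]
tool_rot: [[0.996, 0.092, 0.002], [0.092, -0.996, 0.0], [0.002, 0.0, -1.0]]
ft_force: [1.6, 0.4, 0.8]
grip_width: 0.0
gripper_force: 0.5
```

Request:
{"fn": "move_arm", "kwargs": {
  "motion": [
    [[-0.057,0,0.072],[0,0,0]],
    [[-0.057,0,0.072],[0,0,0]],
    [[-0.051,0,0.078],[0,0,0]],
    [[-0.051,0,0.078],[0,0,0]],
    [[-0.043,0,0.084],[0,0,0]],
    [[-0.043,0,0.084],[0,0,0]],
    [[-0.036,0,0.087],[0,0,0]],
    [[-0.036,0,0.087],[0,0,0]]
  ]
}}

```text
time_s: 18.55
position: [0.4972, 0.0279, 0.199]
tool_rot: [[0.996, 0.092, 0.001], [0.092, -0.996, 0.0], [0.001, -0.0, -1.0]]
ft_force: [0.2, 0.1, 0.2]
grip_width: -0.0
gripper_force: 0.4
```

```bash
python3 clamp.py | head -1
```

```text
now rel hinge x -94.0 lat 0.2 z 199.0361339438984 w -1.4004386890319601e-05
```

Request:
{"fn": "move_arm", "kwargs": {
  "motion": [
    [[-0.03,0,0.09],[0,0,0]],
    [[-0.03,0,0.09],[0,0,0]],
    [[-0.02,0,0.09],[0,0,0]],
    [[-0.02,0,0.09],[0,0,0]]
  ]
}}

```text
time_s: 18.95
position: [0.4923, 0.0274, 0.181]
tool_rot: [[0.996, 0.092, 0.001], [0.092, -0.996, 0.0], [0.001, -0.0, -1.0]]
ft_force: [1.0, 0.8, 0.3]
grip_width: 0.0002
gripper_force: 0.4
```

Request:
{"fn": "move_arm", "kwargs": {
  "motion": [
    [[-0.02,0,0.06],[0,0,0]],
    [[-0.02,0,0.06],[0,0,0]],
    [[0,0,0],[0,0,0]]
  ]
}}

```text
time_s: 19.25
position: [0.4901, 0.0273, 0.175]
tool_rot: [[0.996, 0.092, 0.001], [0.092, -0.996, 0.0], [0.001, -0.0, -1.0]]
ft_force: [-0.4, -0.3, -0.6]
grip_width: 0.0001
gripper_force: 0.0
```

Request:
{"fn": "move_arm", "kwargs": {
  "motion": [
    [[0,0,0.04],[0,0,0]],
    [[0,0,0],[0,0,0]]
  ]
}}

```text
time_s: 19.45
position: [0.4904, 0.0273, 0.1732]
tool_rot: [[0.996, 0.092, 0.001], [0.092, -0.996, 0.0], [0.001, -0.0, -1.0]]
ft_force: [-0.2, 0.4, 0.3]
grip_width: 0.0
gripper_force: 0.0
```

```bash
cat > hd.py <<'E'
from h import *
import sys
X=np.array([np.cos(.0942),np.sin(.0942)])
for nm in("scene","wrist"):
    I=shot(nm); V=cloud(I)
    if nm==sys.argv[1]: save(I,sys.argv[2],(240,100,440,260) if nm=="scene" else None,4 if nm=="scene" else 1)
    h=cv2.cvtColor(I["frame"],cv2.COLOR_RGB2HSV); m=((h[...,0]<4)|(h[...,0]>174))&(h[...,1]>150)&(V[...,2]>.12)&(np.hypot(V[...,0]-.5,V[...,1]-.03)<.1)
    if m.sum()>3: p=V[m]; print(nm,m.sum(),"x rel hinge",((np.percentile(p[:,:2]@X,[5,50,95])-np.array([.5908,.0365])@X)*1000).round(1),"z",np.percentile(p[:,2],[5,50,95]).round(4))
E
python3 hd.py scene s5.png
```

```text
scene 53 x rel hinge [-109.  -104.8 -100.3] z [0.1504 0.1558 0.1594]
wrist 752 x rel hinge [-110.2 -104.8 -101.5] z [0.1508 0.1541 0.1558]
```

View pics/s5.png

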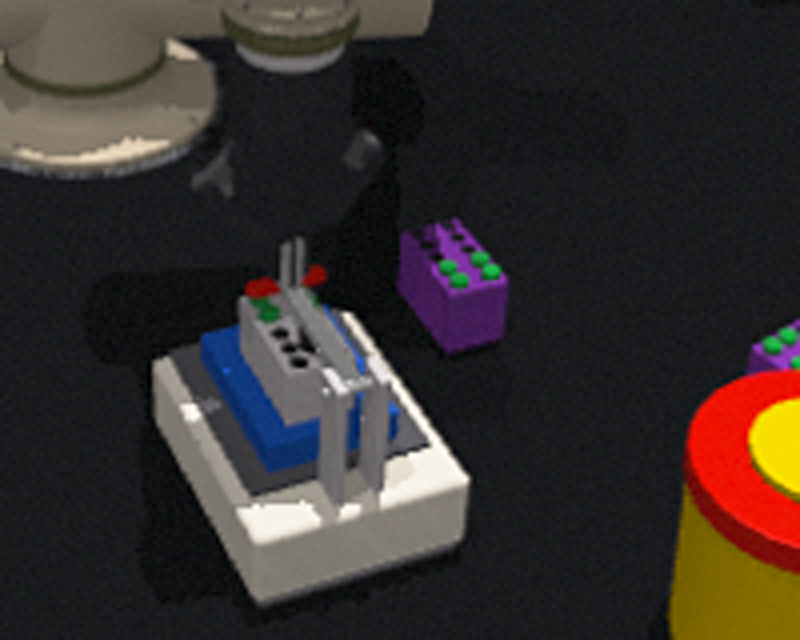

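The clamp is near level over the block, bar at (285,283). I'll press down gently to feel its end stop.

Request:
{"fn": "move_arm", "kwargs": {
  "motion": [
    [[0,0,0.03],[0,0,0]],
    [[0,0,0],[0,0,0]]
  ]
}}

```text
time_s: 19.75
position: [0.4905, 0.0272, 0.1718]
tool_rot: [[0.996, 0.092, 0.002], [0.092, -0.996, 0.0], [0.002, 0.0, -1.0]]
ft_force: [0.2, 0.4, -0.9]
grip_width: 0.0
gripper_force: 0.0
```

Request:
{"fn": "move_arm", "kwargs": {
  "motion": [
    [[0,0,0.02],[0,0,0]],
    [[0,0,0],[0,0,0]]
  ]
}}

```text
time_s: 19.95
position: [0.4905, 0.0272, 0.1713]
tool_rot: [[0.996, 0.092, 0.002], [0.092, -0.996, -0.0], [0.002, 0.0, -1.0]]
ft_force: [-2.0, -0.7, 4.7]
grip_width: -0.0001
gripper_force: 2.3
```

Request:
{"fn": "move_arm", "kwargs": {
  "motion": [
    [[0,0,0.02],[0,0,0]],
    [[0,0,0],[0,0,0]]
  ]
}}

```text
time_s: 20.15
position: [0.4906, 0.0272, 0.1711]
tool_rot: [[0.996, 0.092, 0.003], [0.092, -0.996, -0.0], [0.003, 0.001, -1.0]]
ft_force: [-3.7, 1.0, 11.9]
grip_width: -0.0002
gripper_force: 5.9
```

A hard stop at bar-top height 0.154 m: fully closed. I'll retract straight up.

Request:
{"fn": "move_arm", "kwargs": {
  "motion": [
    [[0,0,-0.1],[0,0,0]],
    [[0,0,-0.3],[0,0,0]],
    [[0,0,-0.6],[0,0,0]],
    [[0,0,-0.8],[0,0,0]],
    [[0,0,-0.6],[0,0,0]],
    [[0,0,-0.2],[0,0,0]],
    [[0,0,0],[0,0,0]],
    [[0,0,0],[0,0,0]],
    [[0,0,0],[0,0,0]]
  ]
}}

```text
time_s: 21.05
position: [0.4899, 0.0273, 0.2983]
tool_rot: [[0.996, 0.092, -0.002], [0.092, -0.996, 0.001], [-0.001, -0.001, -1.0]]
ft_force: [-0.3, -1.2, -0.2]
grip_width: 0.0003
gripper_force: 0.0
```

```bash
python3 hd.py wrist w6.png; python3 -c "
from h import *
plan([.5,.03,.3])"
```

```text
scene 75 x rel hinge [-109.8 -104.7 -100.7] z [0.1497 0.1547 0.1579]
wrist 211 x rel hinge [-110.7 -105.  -102.4] z [0.1494 0.1527 0.1544]
t 21.15 pos [0.49   0.0273 0.2988] yaw 5.28 F [ 0.17 -0.82  0.16] w 0.0001
 tool shift units total [ 0.203 -0.036 -0.025] turn units [-0.005  0.005 -0.   ]
```

View pics/w6.png

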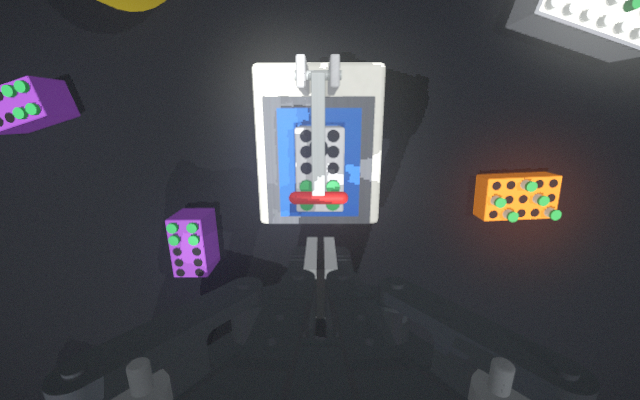

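The wrist view shows the clamp closed over the seated block, bar at (318,198) and hinge at (318,72). The robot is clear and the bystanders are untouched.

```bash
python3 -c "
from h import *
print(env.close_job())"
```

```text
the job is handed in; nothing more can be done
None
```

I put the aluminium block in the nest with its clear end towards the hinge, pressed it until it met the hard floor (about 20 N), swung the clamp fully closed over it, moved the arm clear and handed the job in at about 21 s.

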